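# Wedge a sagging tube up to its rod end and hold it for the tack weld

### The job

The free end of the black tube sags in its V rest on the fit-up fixture, a little lower than the shank of the rod end that waits in front of it. Take the brass bush off the fixture and stand it upright on the bench, then lay the wooden wedge flat on the wedge bed and push it, thin end first, between the two guides and under the tube until the tube just lifts off its rest and its end is level with the shank; do not lift the tube with the gripper. Finish while still gripping the wedge in that place, as if a colleague were about to tack the joint, and leave everything else on the bench where it stands.

Things in the scene. Friction and masses are not known exactly. Their poses are not given: they have to be found in the camera images.
- fixture: fixed steel fit-up fixture. Origin on its underside, below the crossing of tube and wedge lane. x = way the wedge is driven, y = along the tube to its free end, z up. Plate 12 mm thick, x -50..50, y -200..200 mm. Blue forks at y = -170 and 174 mm, 60 mm high over the bench; the rod ends' eyes in them reach 67 mm; V rest at y 37..53, up to 40 mm high; strap at y 96..114, up to 60 mm high
- bed (a point): middle of the wedge lane right below the tube's axis, on the plate's top, 12 mm above the bench; axes as the fixture's. The flat wedge bed, level with it, reaches out to x = -135 mm, y -55..55 mm. Two guide strips, 6 mm high, from x -40 to 30 mm, leave a lane 48 mm wide centred on y = 0
- tube: black steel tube with a bright end, outer diameter 25 mm, on a forged rod end, about 0.7 kg; it tips freely about the cross pin and sinks back by its weight; origin on its axis over the lane, y axis along it to the free end. The cross pin is 170 mm behind the origin, 42 mm above the bench. Over the lane the underside is 13 mm above the bed at rest and 17.5 mm when level
- tube_end (a point): middle of the tube's free end face, 243 mm from the cross pin; 6 mm lower than shank_tip while the tube lies in its rest
- shank_tip (a point): end of the shank (21 mm thick) of the fixed rod end that waits in the second fork, on its axis, 42 mm above the bench, 7 mm in front of the tube's end; axes like the fixture's
- wedge: sawn wooden wedge, 70 g, 38 mm wide (its x) and 100 mm long (its y); origin in the middle of its underside. Thin end 8 mm high at y = -50, thick end 30 mm high at y = +50, straight slope. Lies flat on the bench. Grip it across its width near the thick end
- brass_bush: brass-coloured round bush, diameter 30 mm, height 50 mm, 0.18 kg, origin in the middle of its underside; stands upright on the wedge bed in the wedge's way
- blue_tub: bystander: round blue tub with white lid, diameter 60 mm, height 42 mm, origin at its underside
- parts_case: bystander, fixed: shut parts case with a clear lid, 201 x 135 mm, 44 mm high, long side roughly along the world x axis; origin at the middle of its underside
- weld_jig: bystander, fixed: flat welding jig with two red-handled clamps, about 315 mm along the world x axis, 167 mm across, up to 175 mm above the bench; origin near its middle, 27 mm below the bench top
There are look-alikes about, which are no part of the job. What is shaped like the brass_bush but green is not meant.

How it is judged:
By the outcome, as a careful person would: the job done as asked, in the order asked, and still so for the second after the job is handed in, while the arm keeps its last pose, push and grip.
It also fails if it takes over 54 s, if anything falls off the work surface, if the arm or the gripper's body presses on something with over 40 N, if the wrist force passes 120 N, or if a joint passes its speed limit or range.

### The arm

A 6-joint arm with a two-finger parallel gripper is mounted at the origin on a cart in front of the work surface, level with it; the furniture and walls round the work are solid. World frame = base frame: x ahead of the robot, y to its left, z up, the work surface at z = 0. Lengths are in m, angles in rad, forces in N, time in s.
With the tool pointing down it reaches from about 0.425 to 0.95 m from the base axis. Payload 3.5 kg.
Tool frame: the origin (TCP) lies at the very end of the fingers, on their centre line; the grasp point (between the pads) lies 19 mm behind it (grip_depth is the distance from the TCP to the grasp point, in m); x points along the fingers, z is the direction in which the jaws open and shut, and the axes are right-handed (so a half turn about x gives the same grasp; the last joint's range is limited). The gripper opens to 85 mm and grips with 20 to 120 N. Pads are 22 mm wide; open, the fingers measure 114 mm over their backs; the gripper's body (76 mm by 85 mm) begins 54 mm behind the grasp point. The pads swing forward as they close: fully open they stand 13 mm farther back than shut.
Start: joints at [-1.28, 0.286, 1.577, -0, 1.279, -0.15], TCP at [0.288, -0.61, 0.231] pointing down, gripper open.
Joint ranges: [-2.77, 2.77], [-0.9, 2.22], [0.21, 2.48], [-1.53, 4.67], [0.24, 2.81], [-2.84, 2.84]. Speed limits (rad/s): [2.79, 2.79, 3.14, 3.14, 3.14, 3.14].

### API

Orientations are given as a unit quaternion [x, y, z, w].
In Python, from plant import get_state, read_camera, calibration, sign_off, recognise, grip_depth gives the robot as it stands. The module is installed in compiled form; this text tells all that it offers.
- The arm moves only by the tool servo_tool, never from a script. Its argument "deltas" is a list that holds one entry, the list of rows, each a list of 4 numbers: the shift along the world's x, y, z scaled (see below), then the turn about the world's z scaled (see below). In form: [[[tx, ty, tz, spin], ...]]. A call has exactly 5 rows; each row is the pose to reach, as a shift and turn from the pose commanded when the call began; what a row does not reach only later rows make up. The controller multiplies each number of a shift by 10 cm and each number of a turn by 90 degrees. A row lasts 1/10 s, in which the tool goes at most 50 mm and 8.59 degrees, less where a joint would pass 70% of its speed; a pose out of reach is approached as far as the arm can. A call with a number of a shift or a turn outside -1 to 1 is refused whole. A call with a gripper value outside its range is refused whole. "claw" is the gripper's target within -1 to 1 (fully open at 1, half-way at 0, shut at -1), set as the call begins (left out, the last holds). The fingers move at their own pace and stop on an object; "force" is the grip in N (left out, the last holds). Time passes only in rows, so rows that repeat a pose let the fingers close, or fill a call up. It gives the time, the measured TCP pose, the force and the opening at its end, in the units of the state.
- get_state(): the state, without advancing time (a new reading comes with each control period).
- read_camera(name): name is "side" or "top"; returns the picture (384x512x3 uint8, blue, green, red); there is no depth.
- calibration(name): a dict with "intrinsics" (3x3 intrinsics, pixels), "R" (3x3) and "t" (3): a world point X has camera coordinates R X + t. Camera axes: x right, y down, z forward; pixel columns grow to the right and rows downward; lengths in m; the calibration is good to about 2 mm. A picture is of the moment at which its call begins. calibration takes no time and is no camera call.
- sign_off(): hands the job in, once; it reports no verdict.
Trained networks look in the newest picture that a camera, given by its name, has taken for a name from the list of things; names that differ only in an ending like _2 or _b are one class to them, and where a whole thing is asked for, a point or a joint stands for the part that bears it (a point fixed in the world has none). Each returns a list of dicts, best first, with "p" (0 to 1); they miss things now and then, are a little off and sometimes report something else, mostly with a low value. They report only what shows in the picture. A call takes as long as a camera call. They do not tell look-alikes from the thing itself.
- recognise(camera, query): "at" ([x, y, z] in m, in world coordinates, good to about 4 mm: the middle of the surface that is visible of it).
The state is a dict: "time": time; "qpos": joint angles; "dq": joint speeds; "joint_efforts": joint torques, N m; "eef_pos": TCP position; "tcp_rot": TCP orientation; "contact_force": force on the tool from outside, world axes, zero at the start; "wrist_torque": the same for the moment, N m; "opening": opening from 0.0 (shut) to 1.0 (fully open).
Only numpy, scipy, OpenCV 4.12 (cv2) and the standard library are available. Lean on these libraries where they do the work, as an engineer would, in place of code of your own. Each camera call takes 0.05 s, during which the arm holds its last target. There are 200 camera calls.

## Working session

There is one attempt and no reset: what is moved stays moved. The work goes in short steps, Python scripts to look and compute and a tool call to move; the robot and the scene stay as the last step left them, time stands still between calls to the robot, and variables do not carry over. Pictures are saved under pics/ and viewed, about 8 in all and at most 12, crops included, and the job is handed in when it is done.

Besides the shell and the picture viewer there is one more tool, called by a JSON object that holds its "name" and its "arguments". servo_tool: Moves the arm, as the interface text tells. Its arguments: {"type":"object","properties":{"deltas":{"type":"array"},"claw":{"type":"number"},"force":{"type":"number"}},"required":["deltas"]}

```bash
mkdir -p pics; cat > h.py <<'E'
import numpy as np, cv2
from plant import *
def cal(c):
    d=calibration(c); return np.array(d["intrinsics"]),np.array(d["R"]),np.array(d["t"])
def proj(c,X):
    K,R,t=cal(c); p=K@(R@np.array(X)+t); return p[:2]/p[2]
def ray(c,u,v,z):
    K,R,t=cal(c); C=-R.T@t; d=R.T@np.linalg.inv(K)@np.array([u,v,1.]); return C+d*(z-C[2])/d[2]
E
python3 - <<'E'
from h import *
ims=[]
for c in("top","side"):
    im=read_camera(c); cv2.imwrite(f"pics/{c}0.png",im)
    for q in("fixture","tube","wedge","brass_bush","blue_tub"):
        for r in recognise(c,q)[:3]:
            print(c,q,round(r["p"],2),np.round(r["at"],3),np.round(proj(c,r["at"])))
print({k:np.round(v,3) for k,v in get_state().items()},grip_depth)
E
```

```text
top fixture 0.81 [0.577 0.243 0.01 ] [182. 203.]
top fixture 0.66 [0.623 0.266 0.048] [172. 183.]
top tube 0.85 [0.624 0.268 0.047] [171. 183.]
top wedge 0.71 [0.467 0.002 0.018] [273. 246.]
top brass_bush 0.42 [ 0.819 -0.09   0.042] [310. 112.]
top blue_tub 0.89 [ 0.389 -0.202  0.045] [355. 278.]
side fixture 0.95 [0.575 0.275 0.012] [260. 260.]
side tube 0.77 [0.628 0.278 0.05 ] [231. 242.]
side wedge 0.81 [0.466 0.011 0.019] [313. 195.]
side brass_bush 0.74 [0.557 0.174 0.046] [273. 217.]
side brass_bush 0.73 [ 0.817 -0.078  0.034] [183. 169.]
side blue_tub 0.87 [ 0.392 -0.184  0.024] [336. 165.]
{'time': np.float64(0.6), 'qpos': array([-1.28 ,  0.286,  1.577,  0.   ,  1.279, -0.15 ]), 'dq': array([ 0.001, -0.001,  0.   ,  0.001, -0.002,  0.002]), 'joint_efforts': array([-0.0000e+00, -4.0566e+01, -2.9274e+01, -0.0000e+00,  1.0000e-03,
       -0.0000e+00]), 'eef_pos': array([ 0.288, -0.61 ,  0.231]), 'tcp_rot': array([ 0.379,  0.597, -0.379,  0.597]), 'contact_force': array([ 0.315, -0.052, -0.813]), 'wrist_torque': array([-0.02 , -0.027, -0.098]), 'opening': np.float64(1.001)} 0.0187
```

View pics/top0.png

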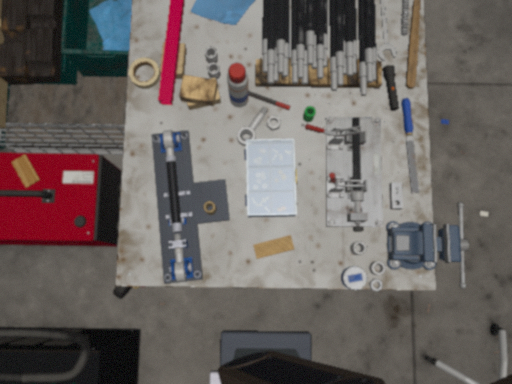

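View pics/side0.png

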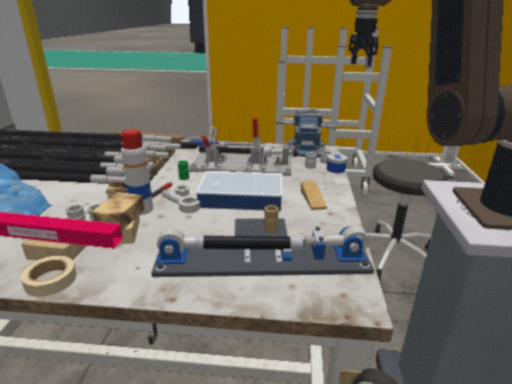

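```bash
python3 - <<'E'
import cv2,numpy as np
im=cv2.imread("pics/top0.png")
a=cv2.resize(im[125:289,140:240],None,fx=3.6,fy=3.6,interpolation=cv2.INTER_CUBIC)
b=cv2.resize(im[225:267,245:302],None,fx=7,fy=7,interpolation=cv2.INTER_CUBIC)
o=np.zeros((591,770,3),np.uint8); o[:a.shape[0],:a.shape[1]]=a[:591]; o[:b.shape[0],365:365+b.shape[1]]=b
cv2.imwrite("pics/crop1.png",o)
E
```

```text
(no output)
```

View pics/crop1.png

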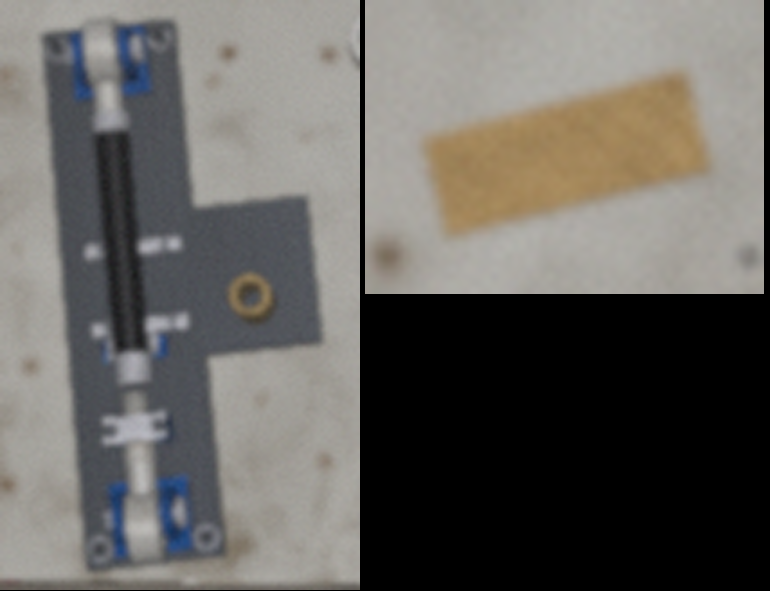

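```bash
cat > fit.py <<'E'
from h import *
from scipy.optimize import minimize
def hull(c,P): return cv2.convexHull(np.array([proj(c,p) for p in P],np.float32))
def T(p,P):
    c,s=np.cos(p[2]),np.sin(p[2]); P=np.array(P,float); return np.c_[p[0]+c*P[:,0]-s*P[:,1],p[1]+s*P[:,0]+c*P[:,1],P[:,2]]
def raster(polys,S=8):
    m=np.zeros((384*S//2,512*S//2),np.uint8)
    for h in polys: cv2.fillConvexPoly(m,np.round((h+.5)*S/2*16-8).astype(np.int32),255,shift=4)
    return m
def iou(m,r): return np.minimum(m,r).sum()/np.maximum(m,r).sum()
W=[[sx*.019,sy*.05,z] for sx in(-1,1) for sy,zz in((-1,.008),(1,.03)) for z in(0,zz)]
def up(m): return cv2.resize(m,None,fx=4,fy=4,interpolation=cv2.INTER_LINEAR)
def wmask(im,c,ctr,r=45):
    h=cv2.cvtColor(im,cv2.COLOR_BGR2HSV); m=cv2.inRange(h,(8,75,70),(30,255,255))
    k=np.zeros_like(m); cv2.circle(k,tuple(int(v) for v in ctr),r,255,-1); return m&k
def fit(f,x0,steps=(.008,.008,.08)):
    s=np.array([x0]+[np.array(x0)+np.eye(3)[i]*steps[i] for i in range(3)])
    return minimize(f,x0,method="Nelder-Mead",options=dict(initial_simplex=s,xatol=1e-4,fatol=1e-4,maxiter=120))
E
python3 - <<'E'
from fit import *
ims={c:cv2.imread(f"pics/{c}0.png") for c in("top","side")}
M={c:up(wmask(ims[c],c,proj(c,[.467,.004,.018]))) for c in ims}
for cs in(("top",),("side",),("top","side")):
  for yaw in(-1.8,1.34):
    f=lambda p:-sum(iou(M[c],raster([hull(c,T(p,W))])) for c in cs)/len(cs)
    r=fit(f,[.467,.004,yaw]); print("wedge",cs,np.round(r.x,4),round(-r.fun,4))
g=ims["top"]; b=g.mean(2); h=cv2.cvtColor(g,cv2.COLOR_BGR2HSV)
# plate: dark or blue or anything inside; close holes
m=((b<110)).astype(np.uint8)*255; m[:,:145]=0;m[:,235:]=0;m[:125]=0;m[284:]=0
m=cv2.morphologyEx(m,cv2.MORPH_OPEN,np.ones((3,3)))
cn,_=cv2.findContours(m,cv2.RETR_EXTERNAL,cv2.CHAIN_APPROX_NONE); k=max(cn,key=cv2.contourArea); m[:]=0; cv2.drawContours(m,[k],-1,255,-1)
cv2.imwrite("pics/m.png",m); print(cv2.contourArea(k))
A=[[x,y,z] for x in(-.05,.05) for y in(-.2,.2) for z in(0,.012)]
B=[[x,y,z] for x in(-.135,0) for y in(-.055,.055) for z in(0,.012)]
Mf=up(m); f=lambda p:-iou(Mf,raster([hull("top",T(p,A)),hull("top",T(p,B))]))
r=fit(f,[.6,.265,1.65]); print("fixture",np.round(r.x,4),r.fun)
p=r.x; print("bed",ray("top",209.7,207.5,.05))
for u in[[42,36],[175,22],[224,554],[88,569],[306,196],[322,342]]: print(np.round(ray("top",140+(u[0]+.5)/3.6-.5,125+(u[1]+.5)/3.6-.5,.012),4))
print(T(p,[[-.05,-.2,0],[.05,-.2,0],[-.05,.2,0],[.05,.2,0],[-.135,-.055,0],[-.135,.055,0]]).round(4))
K,R,t=cal("top");print(-R.T@t); K,R,t=cal("side");print(-R.T@t)
E
```

```text
wedge ('top',) [ 4.6530e-01  1.9000e-03 -2.8949e+00] 0.8792
wedge ('top',) [0.4658 0.0011 0.2874] 0.89
wedge ('side',) [ 0.4659 -0.0055 -2.9413] 0.7474Traceback (most recent call last):
  File "<stdin>", line 7, in <module>
  File "fit.py", line 18, in fit
    return minimize(f,x0,method="Nelder-Mead",options=dict(initial_simplex=s,xatol=1e-4,fatol=1e-4,maxiter=120))
    res = _minimize_neldermead(fun, x0, args, callback, bounds=bounds,
                               **options)
    fxr = func(xr)
    fx = function(np.copy(x), *(wrapper_args + args))
  File "<stdin>", line 6, in <lambda>
  File "<stdin>", line 6, in <genexpr>
  File "fit.py", line 3, in hull
    def hull(c,P): return cv2.convexHull(np.array([proj(c,p) for p in P],np.float32))
                                                   ~~~~^^^^^
  File "h.py", line 6, in proj
    K,R,t=cal(c); p=K@(R@np.array(X)+t); return p[:2]/p[2]
          ~~~^^^
  File "h.py", line 4, in cal
    d=calibration(c); return np.array(d["intrinsics"]),np.array(d["R"]),np.array(d["t"])
ValueError: time passes only in moves, steps and waits
```

```bash
sed -i 's/^def cal/import functools\n@functools.cache\ndef cal/' h.py
python3 - <<'E'
from fit import *
ims={c:cv2.imread(f"pics/{c}0.png") for c in("top","side")}
M={c:up(wmask(ims[c],c,proj(c,[.467,.004,.018]))) for c in ims}
for c in M: k=M[c]>127; print(c,k.sum()/16,(np.argwhere(k).min(0)/4)[::-1],(np.argwhere(k).max(0)/4)[::-1])
for cs in(("top",),("side",),("top","side")):
  for yaw in(-2.89,.27):
    f=lambda p:-sum(iou(M[c],raster([hull(c,T(p,W))])) for c in cs)/len(cs)
    r=fit(f,[.467,.002,yaw]); print("wedge",cs,np.round(r.x,4),round(-r.fun,4))
g=ims["top"]; b=g.mean(2)
m=((b<110)).astype(np.uint8)*255; m[:,:145]=0;m[:,235:]=0;m[:125]=0;m[284:]=0
m=cv2.morphologyEx(m,cv2.MORPH_OPEN,np.ones((3,3)))
cn,_=cv2.findContours(m,cv2.RETR_EXTERNAL,cv2.CHAIN_APPROX_NONE); k=max(cn,key=cv2.contourArea); m[:]=0; cv2.drawContours(m,[k],-1,255,-1)
A=[[x,y,z] for x in(-.05,.05) for y in(-.2,.2) for z in(0,.012)]
B=[[x,y,z] for x in(-.135,0) for y in(-.055,.055) for z in(0,.012)]
Mf=up(m); f=lambda p:-iou(Mf,raster([hull("top",T(p,A)),hull("top",T(p,B))]))
for y0 in (1.65,1.5):
  r=fit(f,[.6,.265,y0]); print("fixture",np.round(r.x,4),r.fun)
p=r.x; print("bush",ray("top",209.7,207.5,.05))
for u in[[42,36],[175,22],[224,554],[88,569],[306,196],[322,342]]: print(np.round(ray("top",140+(u[0]+.5)/3.6-.5,125+(u[1]+.5)/3.6-.5,.012),4))
print(T(p,[[-.05,-.2,0],[.05,-.2,0],[-.05,.2,0],[.05,.2,0],[-.135,-.055,0],[-.135,.055,0]]).round(4))
for c in M:
  K,R,t=cal(c);print(-R.T@t)
E
```

```text
top 527.75 [254. 236.] [293.75 257.75]
side 538.375 [269. 181.] [325.75 222.75]
wedge ('top',) [ 4.6540e-01  2.6000e-03 -2.8849e+00] 0.8799
wedge ('top',) [0.4655 0.0012 0.2721] 0.8927
wedge ('side',) [ 0.4657 -0.0051 -2.9298] 0.7486
wedge ('side',) [ 0.466  -0.0137  0.1706] 0.5974
wedge ('top', 'side') [ 4.6540e-01  1.3000e-03 -2.8939e+00] 0.7984
wedge ('top', 'side') [4.657e-01 2.000e-04 2.381e-01] 0.7017
fixture [0.571  0.2586 1.7001] -0.8483914696718161
fixture [0.5711 0.2586 1.7005] -0.8484782881729581
bush [0.56026101 0.16629804 0.05      ]
[0.7604 0.3325 0.012 ]
[0.7728 0.2336 0.012 ]
[0.3811 0.1844 0.012 ]
[0.3692 0.2809 0.012 ]
[0.6419 0.1324 0.012 ]
[0.534  0.1181 0.012 ]
[[0.7759 0.2349 0.    ]
 [0.7629 0.3341 0.    ]
 [0.3792 0.1832 0.    ]
 [0.3663 0.2824 0.    ]
 [0.6431 0.1319 0.    ]
 [0.534  0.1177 0.    ]]
[0.39632009 0.0542205  1.29169214]
[0.53134044 0.83489003 0.43401878]
```

```bash
python3 - <<'E'
from fit import *
from scipy.spatial.transform import Rotation as Ro
ims={c:cv2.imread(f"pics/{c}0.png") for c in("top","side")}
M={c:up(wmask(ims[c],c,proj(c,[.467,.002,.018]),24)) for c in ims}
for cs in(("top",),("side",),("top","side")):
  for yaw in(-2.89,.25):
    f=lambda p:-sum(iou(M[c],raster([hull(c,T(p,W))])) for c in cs)/len(cs)
    r=fit(f,[.467,.002,yaw]); print("wedge",cs,np.round(r.x,4),round(-r.fun,4))
s=get_state(); m=Ro.from_quat(s["tcp_rot"]).as_matrix(); print(m.round(3), np.degrees(np.arctan2(m[1,2],m[0,2])))
im=ims["side"]
a=cv2.resize(im[175:215,295:335],None,fx=9,fy=9,interpolation=cv2.INTER_CUBIC)
b=cv2.resize(im[190:280,150:250+130][:, :],None,fx=3,fy=4,interpolation=cv2.INTER_CUBIC)
cv2.imwrite("pics/crop2.png",np.hstack([a,b]))
E
```

```text
wedge ('top',) [ 4.6540e-01  2.6000e-03 -2.8849e+00] 0.8799
wedge ('top',) [0.4657 0.0012 0.2714] 0.8932
wedge ('side',) [ 0.4656 -0.0055 -2.9369] 0.8764
wedge ('side',) [ 0.466  -0.0112  0.1741] 0.7047
wedge ('top', 'side') [ 4.6550e-01  6.0000e-04 -2.9113e+00] 0.8577
wedge ('top', 'side') [4.658e-01 2.000e-04 2.361e-01] 0.7443
[[ 0.     0.904  0.427]
 [-0.     0.427 -0.904]
 [-1.     0.     0.   ]] -64.7455442291647
```

View pics/crop2.png

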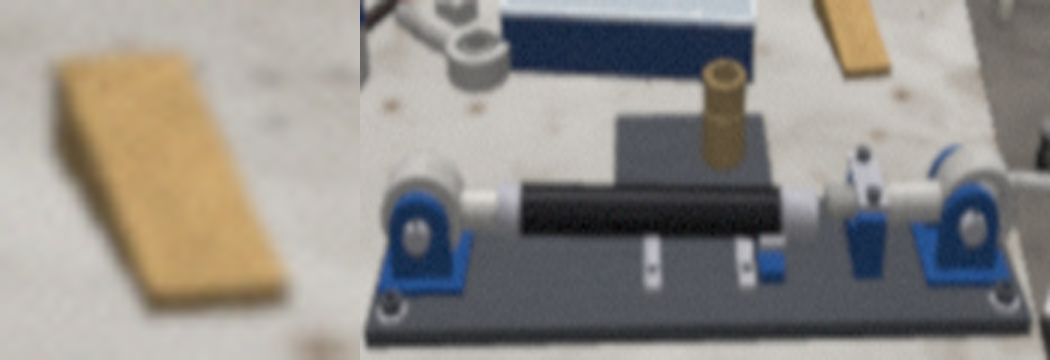

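{"name": "servo_tool", "arguments": {"deltas": [[[0.07,0.2,0.1,0.08],[0.14,0.4,0.2,0.16],[0.21,0.6,0.3,0.24],[0.28,0.8,0.4,0.32],[0.34,0.97,0.5,0.4]]], "claw": 1}}

```text
time: 1.1
eef_pos: [0.3223, -0.5124, 0.2819]
tcp_rot: [0.174, 0.685, -0.174, 0.686]
contact_force: [1.1, 0.4, -0.6]
opening: 1.004
```

{"name": "servo_tool", "arguments": {"deltas": [[[0.07,0.2,0,0.08],[0.14,0.4,0,0.16],[0.21,0.6,0,0.24],[0.28,0.8,0,0.32],[0.34,0.97,0,0.4]]]}}

```text
time: 1.6
eef_pos: [0.3563, -0.4154, 0.2816]
tcp_rot: [-0.047, 0.705, 0.047, 0.706]
contact_force: [0.7, 0.4, 0.6]
opening: 1.001
```

{"name": "servo_tool", "arguments": {"deltas": [[[0.07,0.2,0,0],[0.14,0.4,0,0],[0.21,0.6,0,0],[0.28,0.8,0,0],[0.34,0.97,0,0]]]}}

```text
time: 2.1
eef_pos: [0.3903, -0.3184, 0.2815]
tcp_rot: [-0.045, 0.706, 0.045, 0.706]
contact_force: [-0.2, 0.5, 0.8]
opening: 0.999
```

{"name": "servo_tool", "arguments": {"deltas": [[[0.07,0.2,0,0],[0.14,0.4,0,0],[0.21,0.6,0,0],[0.28,0.8,0,0],[0.34,0.97,0,0]]]}}

```text
time: 2.6
eef_pos: [0.4243, -0.2214, 0.2816]
tcp_rot: [-0.045, 0.706, 0.045, 0.706]
contact_force: [0.3, -0.7, -0.5]
opening: 1.003
```

{"name": "servo_tool", "arguments": {"deltas": [[[0.07,0.2,0,0],[0.14,0.4,0,0],[0.21,0.6,0,0],[0.28,0.8,0,0],[0.34,0.97,0,0]]]}}

```text
time: 3.1
eef_pos: [0.4583, -0.1245, 0.2816]
tcp_rot: [-0.045, 0.705, 0.045, 0.706]
contact_force: [-0.3, 0.1, 0.5]
opening: 1.002
```

{"name": "servo_tool", "arguments": {"deltas": [[[0.07,0.2,0,0],[0.14,0.4,0,0],[0.21,0.6,0,0],[0.28,0.8,0,0],[0.34,0.97,0,0]]]}}

```text
time: 3.6
eef_pos: [0.4923, -0.0274, 0.2816]
tcp_rot: [-0.045, 0.705, 0.045, 0.706]
contact_force: [0.2, -0.3, 0.5]
opening: 1.0
```

{"name": "servo_tool", "arguments": {"deltas": [[[0.07,0.2,0,0],[0.14,0.4,0,0],[0.21,0.6,0,0],[0.28,0.8,0,0],[0.34,0.97,0,0]]]}}

```text
time: 4.1
eef_pos: [0.5263, 0.0696, 0.2815]
tcp_rot: [-0.045, 0.706, 0.045, 0.706]
contact_force: [-1.4, 0.3, -0.8]
opening: 1.0
```

{"name": "servo_tool", "arguments": {"deltas": [[[0.06,0.2,-0.1,0],[0.13,0.4,-0.3,0],[0.2,0.6,-0.5,0],[0.26,0.8,-0.7,0],[0.32,0.96,-0.9,0]]]}}

```text
time: 4.6
eef_pos: [0.5582, 0.1657, 0.1907]
tcp_rot: [-0.045, 0.705, 0.045, 0.706]
contact_force: [0.6, -1.1, -0.5]
opening: 1.001
```

{"name": "servo_tool", "arguments": {"deltas": [[[0,0,-0.2,0],[0,0,-0.4,0],[0,0,-0.6,0],[0,0,-0.7,0],[0,0,-0.7,0]]]}}

```text
time: 5.1
eef_pos: [0.5569, 0.1644, 0.1196]
tcp_rot: [-0.045, 0.707, 0.045, 0.704]
contact_force: [0.8, -0.0, -0.1]
opening: 1.001
```

```bash
python3 - <<'E'
from h import *
s=get_state(); p=s["eef_pos"]; print(p.round(4))
o=[]
for c in("top","side"):
    im=read_camera(c); u,v=proj(c,[.5585,.166,.06]).astype(int)
    for r in recognise(c,"brass_bush"): print(c,r["p"],np.round(r["at"],3))
    o.append(cv2.resize(im[v-45:v+45,u-45:u+45],(390,390),interpolation=cv2.INTER_CUBIC))
cv2.imwrite("pics/c3.png",np.hstack(o))
E
```

```text
[0.5569 0.1644 0.1196]
top 0.6 [ 0.817 -0.086  0.04 ]
top 0.49 [0.693 0.279 0.01 ]
side 0.75 [0.562 0.176 0.046]
side 0.51 [ 0.812 -0.076  0.033]
```

View pics/c3.png

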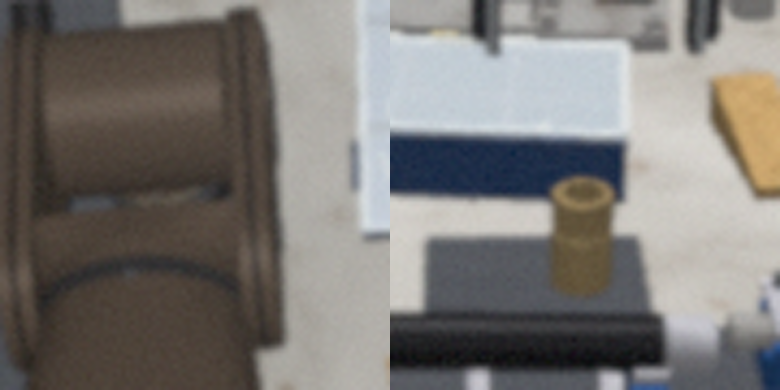

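{"name": "servo_tool", "arguments": {"deltas": [[[0,0,-0.2,0],[0,0,-0.4,0],[0,0,-0.6,0],[0,0,-0.8,0],[0,0,-0.92,0]]]}}

```text
time: 5.8
eef_pos: [0.5581, 0.1645, 0.0289]
tcp_rot: [-0.045, 0.706, 0.045, 0.706]
contact_force: [0.4, 0.1, -0.3]
opening: 1.001
```

{"name": "servo_tool", "arguments": {"deltas": [[[0,0,0,0],[0,0,0,0],[0,0,0,0],[0,0,0,0],[0,0,0,0]]], "claw": -1, "force": 40}}

```text
time: 6.3
eef_pos: [0.5593, 0.1647, 0.031]
tcp_rot: [-0.045, 0.705, 0.045, 0.707]
contact_force: [-0.1, 0.5, 4.9]
opening: 0.327
```

{"name": "servo_tool", "arguments": {"deltas": [[[0,0,0,0],[0,0,0,0],[0,0,0,0],[0,0,0,0],[0,0,0,0]]]}}

```text
time: 6.8
eef_pos: [0.5593, 0.1647, 0.031]
tcp_rot: [-0.045, 0.705, 0.045, 0.707]
contact_force: [0.7, -0.4, 6.1]
opening: 0.331
```

{"name": "servo_tool", "arguments": {"deltas": [[[0,0,0.1,0],[0,0,0.2,0],[0,0,0.3,0],[0,0,0.4,0],[0,0,0.5,0]]]}}

```text
time: 7.3
eef_pos: [0.558, 0.1645, 0.0803]
tcp_rot: [-0.045, 0.706, 0.045, 0.706]
contact_force: [-0.4, -1.0, -1.4]
opening: 0.324
```

{"name": "servo_tool", "arguments": {"deltas": [[[-0.2,-0.09,0,0],[-0.4,-0.18,0,0],[-0.6,-0.27,0,0],[-0.8,-0.36,0,0],[-1.0,-0.45,0,0]]]}}

```text
time: 7.8
eef_pos: [0.4573, 0.1193, 0.0799]
tcp_rot: [-0.045, 0.706, 0.045, 0.706]
contact_force: [-0.5, -0.6, -1.9]
opening: 0.327
```

{"name": "servo_tool", "arguments": {"deltas": [[[-0.1,0,-0.1,0],[-0.1,0,-0.2,0],[-0.1,0,-0.3,0],[-0.1,0,-0.35,0],[-0.1,0,-0.4,0]]]}}

```text
time: 8.3
eef_pos: [0.4485, 0.1197, 0.0385]
tcp_rot: [-0.045, 0.706, 0.045, 0.705]
contact_force: [1.2, -1.0, -2.1]
opening: 0.332
```

{"name": "servo_tool", "arguments": {"deltas": [[[0,0,-0.04,0],[0,0,-0.08,0],[0,0,-0.12,0],[0,0,-0.12,0],[0,0,-0.12,0]]]}}

```text
time: 8.8
eef_pos: [0.4481, 0.1195, 0.0273]
tcp_rot: [-0.045, 0.706, 0.045, 0.706]
contact_force: [-1.0, -0.3, -1.1]
opening: 0.327
```

{"name": "servo_tool", "arguments": {"deltas": [[[0,0,-0.02,0],[0,0,-0.04,0],[0,0,-0.06,0],[0,0,-0.07,0],[0,0,-0.07,0]]]}}

```text
time: 9.3
eef_pos: [0.4478, 0.1195, 0.0201]
tcp_rot: [-0.045, 0.706, 0.045, 0.706]
contact_force: [-0.5, -0.0, -1.2]
opening: 0.327
```

{"name": "servo_tool", "arguments": {"deltas": [[[0,0,-0.005,0],[0,0,-0.01,0],[0,0,-0.015,0],[0,0,-0.02,0],[0,0,-0.02,0]]]}}

```text
time: 9.8
eef_pos: [0.4482, 0.1196, 0.019]
tcp_rot: [-0.045, 0.706, 0.045, 0.706]
contact_force: [-1.9, -0.1, 4.5]
opening: 0.325
```

{"name": "servo_tool", "arguments": {"deltas": [[[0,0,0,0],[0,0,0,0],[0,0,0,0],[0,0,0,0],[0,0,0,0]]], "claw": 1}}

```text
time: 10.3
eef_pos: [0.448, 0.1195, 0.0183]
tcp_rot: [-0.045, 0.706, 0.045, 0.706]
contact_force: [0.7, 0.1, 0.1]
opening: 1.002
```

{"name": "servo_tool", "arguments": {"deltas": [[[0,0,0.15,0],[0,0,0.35,0],[0,0,0.6,0],[0,0,0.8,0],[0,0,1.0,0]]]}}

```text
time: 10.8
eef_pos: [0.448, 0.1196, 0.1192]
tcp_rot: [-0.045, 0.706, 0.045, 0.706]
contact_force: [-0.2, 0.3, -0.6]
opening: 1.002
```

{"name": "servo_tool", "arguments": {"deltas": [[[0.02,-0.2,0,0.02],[0.06,-0.4,0,0.04],[0.1,-0.6,0,0.06],[0.14,-0.8,0,0.078],[0.18,-1.0,0,0.078]]]}}

```text
time: 11.3
eef_pos: [0.466, 0.0188, 0.1183]
tcp_rot: [-0.088, 0.702, 0.088, 0.702]
contact_force: [0.3, -0.0, -0.1]
opening: 0.999
```

{"name": "servo_tool", "arguments": {"deltas": [[[0.02,-0.12,0,0],[0.04,-0.24,0,0],[0.06,-0.36,0,0],[0.08,-0.48,0,0],[0.09,-0.55,0,0]]]}}

```text
time: 11.8
eef_pos: [0.4752, -0.0363, 0.1184]
tcp_rot: [-0.088, 0.702, 0.088, 0.702]
contact_force: [0.5, -0.3, -1.0]
opening: 1.004
```

```bash
python3 - <<'E'
from h import *
o=[]
for c in("top","side"):
    im=read_camera(c); u,v=proj(c,[.47,.05,.03]).astype(int)
    o.append(cv2.resize(im[v-60:v+60,u-60:u+60],(390,390),interpolation=cv2.INTER_CUBIC))
cv2.imwrite("pics/c4.png",np.hstack(o)); print(get_state()["eef_pos"].round(4))
for r in recognise("side","brass_bush"): print(r["p"],np.round(r["at"],3))
E
```

```text
[ 0.4752 -0.0362  0.1184]
0.74 [0.448 0.13  0.033]
0.68 [ 0.816 -0.076  0.034]
```

View pics/c4.png

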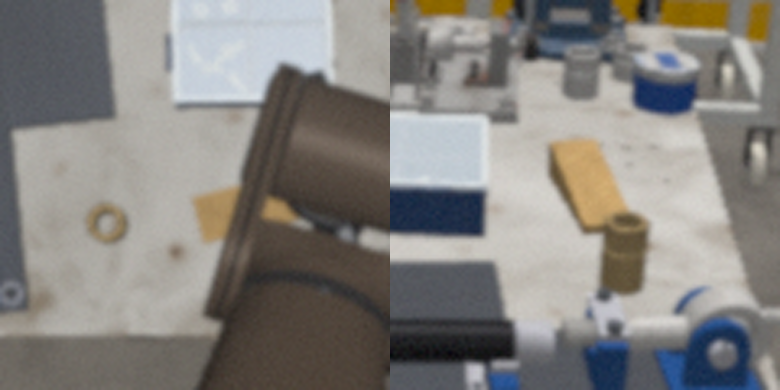

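{"name": "servo_tool", "arguments": {"deltas": [[[0,0,-0.1,0],[0,0,-0.25,0],[0,0,-0.4,0],[0,0,-0.6,0],[0,0,-0.8,0]]], "claw": 0.4}}

```text
time: 12.45
eef_pos: [0.4747, -0.0348, 0.037]
tcp_rot: [-0.088, 0.702, 0.088, 0.702]
contact_force: [0.1, -0.5, -0.1]
opening: 0.702
```

{"name": "servo_tool", "arguments": {"deltas": [[[0,0,-0.1,0],[0,0,-0.2,0],[0,0,-0.27,0],[0,0,-0.29,0],[0,0,-0.29,0]]]}}

```text
time: 12.95
eef_pos: [0.4752, -0.0355, 0.0094]
tcp_rot: [-0.088, 0.702, 0.088, 0.702]
contact_force: [1.4, 0.1, 0.2]
opening: 0.699
```

{"name": "servo_tool", "arguments": {"deltas": [[[0,0,0,0],[0,0,0,0],[0,0,0,0],[0,0,0,0],[0,0,0,0]]], "claw": -1, "force": 60}}

```text
time: 13.45
eef_pos: [0.476, -0.0358, 0.0104]
tcp_rot: [-0.088, 0.701, 0.088, 0.702]
contact_force: [0.0, 0.3, 6.0]
opening: 0.431
```

{"name": "servo_tool", "arguments": {"deltas": [[[0,0,0,0],[0,0,0,0],[0,0,0,0],[0,0,0,0],[0,0,0,0]]]}}

```text
time: 13.95
eef_pos: [0.4761, -0.0358, 0.0104]
tcp_rot: [-0.088, 0.701, 0.088, 0.702]
contact_force: [-0.2, 0.2, 5.7]
opening: 0.428
```

{"name": "servo_tool", "arguments": {"deltas": [[[0,0,0.1,0],[0,0,0.2,0],[0,0,0.3,0],[0,0,0.4,0],[0,0,0.5,0]]]}}

```text
time: 14.45
eef_pos: [0.475, -0.0354, 0.0603]
tcp_rot: [-0.088, 0.702, 0.088, 0.702]
contact_force: [-0.4, 0.4, -0.1]
opening: 0.426
```

```bash
python3 - <<'E'
from h import *
o=[]
for c in("top","side"):
    im=read_camera(c); cv2.imwrite(f"pics/{c}5.png",im); u,v=proj(c,[.47,.0,.06]).astype(int)
    o.append(cv2.resize(im[v-45:v+45,u-45:u+45],(390,390),interpolation=cv2.INTER_CUBIC))
cv2.imwrite("pics/c5.png",np.hstack(o)); s=get_state();print(s["eef_pos"].round(4),s["opening"],s["contact_force"],s["wrist_torque"])
E
```

```text
[ 0.4764 -0.0358  0.0613] 0.4270044848553156 [-0.34936575  0.32545532 -0.85315697] [-0.01359226  0.01529962  0.00269142]
```

View pics/c5.png

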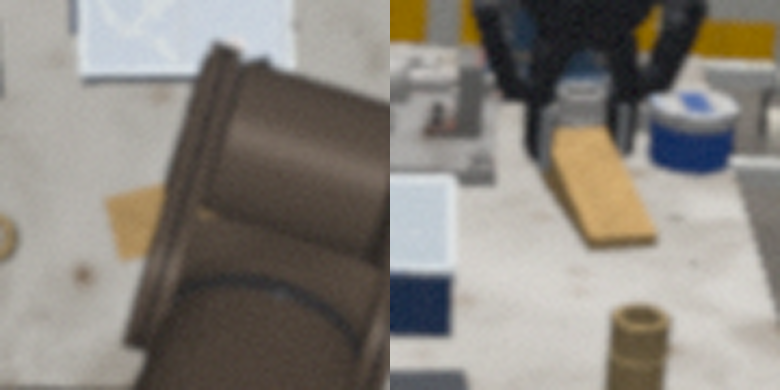

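```bash
python3 - <<'E'
from h import *
z=.0613-.0104
for c,pts,x0 in(("top",[(105,202),(122,261)],0),("side",[(588,238),(656,234)],390)):
    u,v=proj(c,[.47,.0,.06]).astype(int)
    for a,b in pts: print(c,ray(c,u-45+(a-x0+.5)/4.333-.5,v-45+(b+.5)/4.333-.5,z+.008).round(4))
n=np.array([-.249,.969]); t=np.array([.969,.249]); e=np.array([.4764,-.0358])
for s in(-1,1): print("exp",e+n*.088+s*.019*t)
# fixture targets
p=[.571,.2583,1.699]; fx=np.array([np.cos(p[2]),np.sin(p[2])]); fy=np.array([-fx[1],fx[0]])
for x0 in(-.085,-.04,-.0286,-.0082): print(x0,"TCP",(np.array(p[:2])+fx*(x0-.038)).round(4),"wedge",(np.array(p[:2])+fx*x0).round(4))
E
```

```text
top [0.4681 0.0549 0.0589]
top [0.4344 0.0446 0.0589]
side [0.4731 0.0505 0.0589]
side [0.4363 0.0413 0.0589]
exp [0.436077 0.044741]
exp [0.472899 0.054203]
-0.085 TCP [0.5867 0.1363] wedge [0.5819 0.174 ]
-0.04 TCP [0.581  0.1809] wedge [0.5761 0.2186]
-0.0286 TCP [0.5795 0.1922] wedge [0.5747 0.2299]
-0.0082 TCP [0.5769 0.2125] wedge [0.572  0.2502]
```

{"name": "servo_tool", "arguments": {"deltas": [[[0,0.1,0.2,-0.02],[0.05,0.3,0.4,-0.04],[0.1,0.55,0.5,-0.06],[0.2,0.8,0.5,-0.078],[0.3,1.0,0.5,-0.078]]]}}

```text
time: 15.05
eef_pos: [0.5052, 0.0657, 0.1097]
tcp_rot: [-0.045, 0.705, 0.045, 0.706]
contact_force: [0.5, 0.2, -0.5]
opening: 0.434
```

{"name": "servo_tool", "arguments": {"deltas": [[[0.2,0.12,0,0],[0.4,0.24,0,0],[0.6,0.36,0,0],[0.75,0.5,0,0],[0.82,0.57,0,0]]]}}

```text
time: 15.55
eef_pos: [0.5878, 0.1224, 0.109]
tcp_rot: [-0.045, 0.706, 0.045, 0.706]
contact_force: [0.3, 0.2, -0.6]
opening: 0.432
```

{"name": "servo_tool", "arguments": {"deltas": [[[0,0,-0.1,0],[0,0,-0.25,0],[0,0,-0.4,0],[0,0,-0.5,0],[0,0,-0.6,0]]]}}

```text
time: 16.05
eef_pos: [0.5859, 0.1211, 0.0475]
tcp_rot: [-0.045, 0.706, 0.045, 0.705]
contact_force: [0.4, -0.7, -0.8]
opening: 0.429
```

```bash
python3 - <<'E'
from h import *
o=[]
for c in("top","side"):
    im=read_camera(c); cv2.imwrite(f"pics/{c}6.png",im); u,v=proj(c,[.575,.22,.03]).astype(int); print(c,u,v)
    o.append(cv2.resize(im[v-33:v+33,u-33:u+33],(396,396),interpolation=cv2.INTER_CUBIC))
cv2.imwrite("pics/c6.png",np.hstack(o)); s=get_state();print(s["eef_pos"].round(4))
E
```

```text
top 189 202
side 262 235
[0.5853 0.1212 0.047 ]
```

View pics/c6.png

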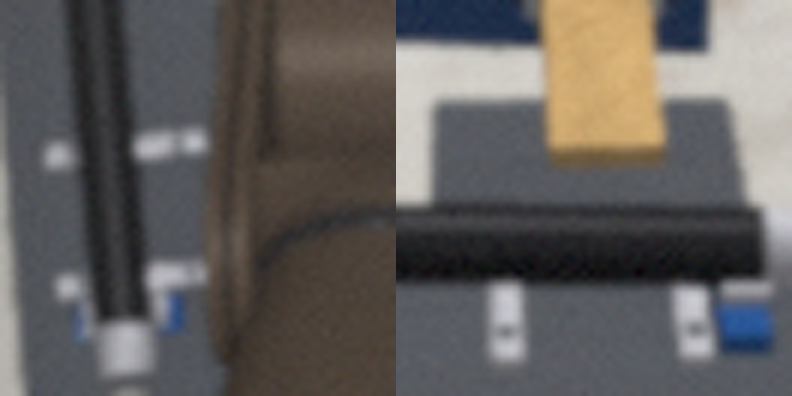

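```bash
python3 - <<'E'
from h import *
p=[.571,.2583]; a=1.699; fx=np.array([np.cos(a),np.sin(a)]); fy=np.array([-fx[1],fx[0]])
def q(c,u,v,z,l):
    u0,v0,x0=(189,202,0) if c=="top" else (262,235,396)
    X=ray(c,u0-33+(u-x0+.5)/6-.5,v0-33+(v+.5)/6-.5,z); d=X[:2]-p; print(c,l,X[:2].round(4),"fix",(d@fx).round(4),(d@fy).round(4))
q("side",507,360,.018,"gA near (30,-)");q("side",698,358,.018,"gB near")
q("side",488,322,.018,"gA outer");q("side",523,322,.018,"gA inner");q("side",677,322,.018,"gB inner");q("side",712,322,.018,"gB outer")
q("side",549,150,.0446,"w L");q("side",663,150,.0446,"w R")
q("top",46,157,.018,"gA far x30");q("top",208,141,.018,"gA x-40");q("top",58,290,.018,"gB x30")
e=np.array([.5853,.1212])-p; print("tcp",e@fx,e@fy)
E
```

```text
side gA near (30,-) [0.5974 0.291 ] fix 0.0291 -0.0303
side gB near [0.5396 0.2839] fix 0.0294 0.0279
side gA outer [0.6055 0.2725] fix 0.0097 -0.0361
side gA inner [0.5947 0.2714] fix 0.0099 -0.0252
side gB inner [0.5469 0.2663] fix 0.011 0.0229
side gB outer [0.536  0.2651] fix 0.0112 0.0338
side w L [0.5927 0.2126] fix -0.0481 -0.0157
side w R [0.5553 0.2085] fix -0.0474 0.022
top gA far x30 [0.5963 0.292 ] fix 0.0302 -0.0294
top gA x-40 [0.6045 0.2215] fix -0.0408 -0.0285
top gB x30 [0.538  0.2842] fix 0.0299 0.0295
tcp -0.13780313665440208 0.0033459719377446646
```

{"name": "servo_tool", "arguments": {"deltas": [[[0.035,0,-0.05,0],[0.035,0,-0.1,0],[0.035,0,-0.15,0],[0.035,0,-0.2,0],[0.035,0,-0.22,0]]]}}

```text
time: 16.65
eef_pos: [0.5901, 0.1216, 0.0266]
tcp_rot: [-0.045, 0.706, 0.045, 0.705]
contact_force: [-0.0, 0.3, -1.5]
opening: 0.433
```

{"name": "servo_tool", "arguments": {"deltas": [[[0,0,-0.01,0],[0,0,-0.02,0],[0,0,-0.025,0],[0,0,-0.025,0],[0,0,-0.025,0]]]}}

```text
time: 17.15
eef_pos: [0.5907, 0.1216, 0.025]
tcp_rot: [-0.045, 0.706, 0.045, 0.706]
contact_force: [-0.1, 0.6, -0.5]
opening: 0.426
```

{"name": "servo_tool", "arguments": {"deltas": [[[0,0,-0.005,0],[0,0,-0.01,0],[0,0,-0.015,0],[0,0,-0.015,0],[0,0,-0.015,0]]]}}

```text
time: 17.65
eef_pos: [0.5905, 0.1215, 0.0233]
tcp_rot: [-0.045, 0.706, 0.045, 0.706]
contact_force: [0.4, 0.3, -0.6]
opening: 0.425
```

{"name": "servo_tool", "arguments": {"deltas": [[[0,0,-0.005,0],[0,0,-0.01,0],[0,0,-0.015,0],[0,0,-0.015,0],[0,0,-0.015,0]]]}}

```text
time: 18.15
eef_pos: [0.5906, 0.1215, 0.0224]
tcp_rot: [-0.045, 0.706, 0.045, 0.706]
contact_force: [-1.9, -1.1, 3.9]
opening: 0.432
```

{"name": "servo_tool", "arguments": {"deltas": [[[-0.008,0.06,0,0],[-0.018,0.14,0,0],[-0.028,0.22,0,0],[-0.036,0.28,0,0],[-0.039,0.3,0,0]]]}}

```text
time: 18.65
eef_pos: [0.5871, 0.1523, 0.0224]
tcp_rot: [-0.045, 0.705, 0.045, 0.706]
contact_force: [0.6, -3.2, 5.6]
opening: 0.425
```

{"name": "servo_tool", "arguments": {"deltas": [[[-0.008,0.06,0,0],[-0.018,0.14,0,0],[-0.028,0.22,0,0],[-0.036,0.28,0,0],[-0.039,0.3,0,0]]]}}

```text
time: 19.15
eef_pos: [0.5832, 0.1822, 0.0224]
tcp_rot: [-0.045, 0.705, 0.045, 0.706]
contact_force: [1.2, -2.9, 5.3]
opening: 0.427
```

{"name": "servo_tool", "arguments": {"deltas": [[[0,0,0,0],[0,0,0,0],[0,0,0,0],[0,0,0,0],[0,0,0,0]]]}}

```text
time: 19.65
eef_pos: [0.5831, 0.1824, 0.0224]
tcp_rot: [-0.045, 0.705, 0.045, 0.706]
contact_force: [0.1, -1.4, 4.8]
opening: 0.427
```

{"name": "servo_tool", "arguments": {"deltas": [[[-0.001,0.012,0,0],[-0.003,0.024,0,0],[-0.005,0.036,0,0],[-0.006,0.048,0,0],[-0.008,0.06,0,0]]]}}

```text
time: 20.15
eef_pos: [0.5825, 0.1876, 0.0224]
tcp_rot: [-0.045, 0.705, 0.045, 0.706]
contact_force: [0.4, -2.7, 5.8]
opening: 0.431
```

{"name": "servo_tool", "arguments": {"deltas": [[[-0.001,0.006,0,0],[-0.002,0.012,0,0],[-0.002,0.018,0,0],[-0.003,0.024,0,0],[-0.004,0.03,0,0]]]}}

```text
time: 20.65
eef_pos: [0.5821, 0.1906, 0.0224]
tcp_rot: [-0.045, 0.705, 0.045, 0.706]
contact_force: [0.6, -3.1, 4.7]
opening: 0.43
```

{"name": "servo_tool", "arguments": {"deltas": [[[-0.001,0.006,0,0],[-0.002,0.012,0,0],[-0.002,0.018,0,0],[-0.003,0.024,0,0],[-0.004,0.03,0,0]]]}}

```text
time: 21.15
eef_pos: [0.582, 0.1922, 0.0224]
tcp_rot: [-0.047, 0.705, 0.044, 0.706]
contact_force: [1.7, -9.4, 5.4]
opening: 0.427
```

{"name": "servo_tool", "arguments": {"deltas": [[[-0.001,0.006,0,0],[-0.002,0.012,0,0],[-0.002,0.018,0,0],[-0.003,0.024,0,0],[-0.004,0.03,0,0]]]}}

```text
time: 21.65
eef_pos: [0.5818, 0.1947, 0.0224]
tcp_rot: [-0.047, 0.705, 0.044, 0.706]
contact_force: [1.0, -9.1, 5.8]
opening: 0.426
```

{"name": "servo_tool", "arguments": {"deltas": [[[-0.003,0.02,0,0],[-0.005,0.04,0,0],[-0.008,0.06,0,0],[-0.01,0.08,0,0],[-0.013,0.1,0,0]]]}}

```text
time: 22.15
eef_pos: [0.5805, 0.2047, 0.0224]
tcp_rot: [-0.047, 0.705, 0.044, 0.706]
contact_force: [1.6, -9.7, 5.4]
opening: 0.429
```

{"name": "servo_tool", "arguments": {"deltas": [[[-0.001,0.01,0,0],[-0.003,0.02,0,0],[-0.004,0.03,0,0],[-0.006,0.045,0,0],[-0.008,0.06,0,0]]]}}

```text
time: 22.65
eef_pos: [0.5797, 0.2103, 0.0224]
tcp_rot: [-0.047, 0.705, 0.044, 0.706]
contact_force: [1.7, -11.0, 6.3]
opening: 0.43
```

{"name": "servo_tool", "arguments": {"deltas": [[[0,0,0,0],[0,0,0,0],[0,0,0,0],[0,0,0,0],[0,0,0,0]]]}}

```text
time: 23.15
eef_pos: [0.5797, 0.2105, 0.0224]
tcp_rot: [-0.047, 0.705, 0.044, 0.706]
contact_force: [1.8, -10.0, 5.1]
opening: 0.43
```

```bash
cat > lvl.py <<'E'
from h import *
import sys
K,R,t=cal("side"); 
for i in range(int(sys.argv[1])): im=read_camera("side"); cv2.imwrite(f"pics/s{sys.argv[2]}_{i}.png",im)
ims=[cv2.imread(f"pics/s{sys.argv[2]}_{i}.png").astype(float) for i in range(int(sys.argv[1]))]
A=np.mean(ims,0); B=cv2.imread("pics/side0.png").astype(float)
s=get_state();print(s["eef_pos"].round(4),s["contact_force"].round(1))
p=np.array([.571,.2583]); a=1.699; fx=np.array([np.cos(a),np.sin(a)]); fy=np.array([-fx[1],fx[0]])
for y in(-.05,0,.03,.06,.068):
    P=p+fy*y; u,v=proj("side",[*P,.042]).round().astype(int)
    # vertical shift of tube between start and now by 1-D registration
    best=[]
    X=np.arange(v-14,v+15)
    f=lambda I:cv2.resize(I[v-16:v+17,u-3:u+4].mean((1,2)).reshape(-1,1),(1,33*20),interpolation=cv2.INTER_CUBIC).ravel()
    g0,g1=f(B),f(A)
    e=[np.mean((g0[160+d:500+d]-g1[160:500])**2) for d in range(-60,121)]; d=(np.argmin(e)-60)/20
    m=proj("side",[*P,.042])[1]-proj("side",[*P,.043])[1]
    print(y,"px",u,v,"rise px",d,"mm",round(d/m,2),"level expects",round(6*(.17+y)/.243,2))
cv2.imwrite(f"pics/c{sys.argv[2]}.png",np.hstack([cv2.resize(I[222:262,225:365].astype(np.uint8)[:,60:],(400,200),interpolation=cv2.INTER_CUBIC) for I in(B,A)]))
E
python3 lvl.py 3 7
```

```text
[0.5797 0.2106 0.0224] [  1.4 -10.3   6.2]
-0.05 px 236 242 rise px 1.25 mm 2.79 level expects 2.96
0 px 263 241 rise px 2.0 mm 4.47 level expects 4.2
0.03 px 279 241 rise px 2.1 mm 4.7 level expects 4.94
0.06 px 295 241 rise px 1.25 mm 2.8 level expects 5.68
0.068 px 299 241 rise px 1.15 mm 2.58 level expects 5.88
```

View pics/c7.png

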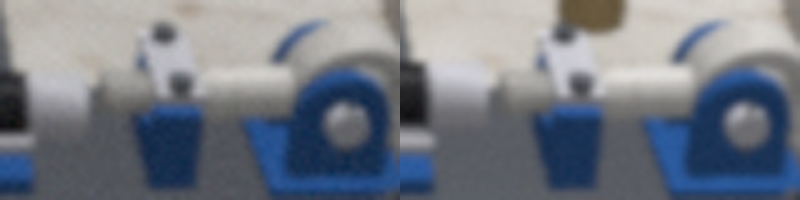

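{"name": "servo_tool", "arguments": {"deltas": [[[0,0.003,0,0],[-0.001,0.006,0,0],[-0.001,0.009,0,0],[-0.001,0.01,0,0],[-0.001,0.01,0,0]]]}}

```text
time: 23.8
eef_pos: [0.5796, 0.2111, 0.0224]
tcp_rot: [-0.047, 0.705, 0.044, 0.706]
contact_force: [0.8, -10.9, 5.0]
opening: 0.427
```

```bash
cat > k.py <<'E'
from h import *
B=np.mean([cv2.imread(f"pics/side{i}.png").astype(float) for i in(0,5)],0).mean(2)
L=[]
for i in range(8): L.append(read_camera("side")); 
cv2.imwrite("pics/side9.png",L[0]); A=np.mean(np.array(L,float),0).mean(2)
s=get_state();print(s["eef_pos"].round(4),s["contact_force"].round(1),s["time"])
p=np.array([.571,.2583]); a=1.699; fx=np.array([np.cos(a),np.sin(a)]); fy=np.array([-fx[1],fx[0]])
m=proj("side",[*p,.042])[1]-proj("side",[*p,.043])[1]; print("px/mm",m)
def edge(I,u,v,lo,hi):  # extremal-gradient centroid
    c=cv2.GaussianBlur(I,(0,0),.7)[:,u]; g=np.abs(np.gradient(c))[v+lo:v+hi]; j=np.argmax(g); sl=slice(max(j-2,0),j+3); w=g[sl]; return v+lo+(np.arange(len(g))[sl]*w).sum()/w.sum()
def tab(name,ys,lo,hi):
    r=[]
    for u in range(int(proj("side",[*(p+fy*ys[0]),.042])[0]),int(proj("side",[*(p+fy*ys[1]),.042])[0])+1):
        y=min(np.linspace(-.15,.2,701),key=lambda y:abs(proj("side",[*(p+fy*y),.042])[0]-u)); v=int(round(proj("side",[*(p+fy*y),.042])[1]))
        b,n=edge(B,u,v,lo,hi),edge(A,u,v,lo,hi); r.append((y,b,n,(b-n)/m))
    r=np.array(r); print(name,"y",r[:,0].mean().round(3),"rest",np.median(r[:,1]).round(2),"now",np.median(r[:,2]).round(2),"rise mm med",np.median(r[:,3]).round(2),"sd",r[:,3].std().round(2),"level->",round(6*(.17+r[:,0].mean())/.243,2))
tab("black low",(-.085,-.04),2,12); tab("black top",(-.085,-.04),-12,-1)
tab("black low mid",(-.012,.012),2,12)
tab("bright low",(.058,.07),2,12); tab("bright top",(.058,.07),-12,-2)
tab("shank top",(.085,.092),-12,-2); tab("shank low",(.085,.092),2,12)
E
python3 k.py
```

```text
[0.5796 0.2111 0.0224] [  1.8 -11.5   6.7] 24.2
px/mm 0.4472994075260317
black low y -0.064 rest 248.77 now 247.41 rise mm med 3.04 sd 0.56 level-> 2.63
black top y -0.064 rest 235.2 now 234.13 rise mm med 2.52 sd 0.66 level-> 2.63
black low mid y -0.001 rest 249.0 now 247.14 rise mm med 4.13 sd 0.08 level-> 4.17
bright low y 0.064 rest 243.98 now 243.74 rise mm med 0.53 sd 0.26 level-> 5.77
bright top y 0.064 rest 236.71 now 237.43 rise mm med -1.6 sd 5.86 level-> 5.77
shank top y 0.088 rest 237.06 now 237.04 rise mm med 0.01 sd 4.13 level-> 6.37
shank low y 0.088 rest 243.77 now 243.73 rise mm med 0.03 sd 0.05 level-> 6.37
```

```bash
python3 - <<'E'
import cv2,numpy as np
A=cv2.imread("pics/side9.png");B=cv2.imread("pics/side0.png")
f=lambda I:cv2.resize(I[222:258,216:316],(800,288),interpolation=cv2.INTER_CUBIC)
cv2.imwrite("pics/c9.png",np.vstack([f(B),f(A)]))
E
```

```text
(no output)
```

View pics/c9.png

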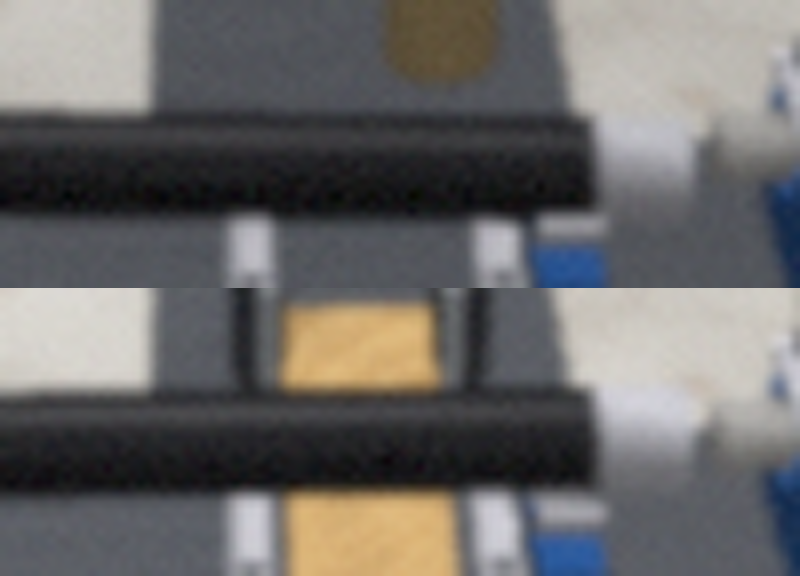

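```bash
sed -i '/^tab(/d' k.py; cat >> k.py <<'E'
from scipy.ndimage import shift as sh
def reg(name,ys,lo,hi):
    us=[int(proj("side",[*(p+fy*y),.042])[0]) for y in ys]; v=int(round(proj("side",[*(p+fy*np.mean(ys)),.042])[1]))
    out=[]
    b=B[v-30:v+30,us[0]:us[1]+1].mean(1); n=A[v-30:v+30,us[0]:us[1]+1].mean(1)
    ds=np.arange(-1,5,.02); e=[np.mean((sh(b,-d,order=3)-n)[30+lo:30+hi]**2) for d in ds]
    d=ds[np.argmin(e)]; print(name,"y",np.mean(ys).round(3),"rise mm",round(d/m,2),"rms",round(min(e)**.5,1),"level->",round(6*(.17+np.mean(ys))/.243,2))
reg("black all",(-.085,-.06),-10,10);reg("black all",(-.06,-.04),-10,10)
reg("black top",(.035,.048),-11,0); reg("black all",(.035,.048),-11,4)
reg("bright bottom",(.056,.068),0,9);reg("bright bottom",(.056,.068),2,8);reg("bright top",(.056,.068),-9,-1);reg("bright all",(.056,.068),-9,8)
E
python3 k.py
```

```text
[0.5796 0.2111 0.0224] [  1.4 -11.1   5.2] 24.6
px/mm 0.4472994075260317
black all y -0.073 rise mm 2.19 rms 5.7 level-> 2.41
black all y -0.05 rise mm 2.73 rms 5.9 level-> 2.96
black top y 0.042 rise mm 3.93 rms 7.3 level-> 5.22
black all y 0.042 rise mm 3.93 rms 6.3 level-> 5.22
bright bottom y 0.062 rise mm 3.4 rms 2.9 level-> 5.73
bright bottom y 0.062 rise mm 3.31 rms 2.5 level-> 5.73
bright top y 0.062 rise mm 3.17 rms 12.7 level-> 5.73
bright all y 0.062 rise mm 3.35 rms 8.8 level-> 5.73
```

```bash
cat >> k.py <<'E'
print("profiles rows 230..256")
for nm,ys in(("bright",(.056,.066)),("shank",(.083,.090)),("black.042",(.035,.046)),("black-.05",(-.06,-.04))):
    us=[int(proj("side",[*(p+fy*y),.042])[0]) for y in ys]
    for I,l in((B,"rest"),(A,"now ")): print(nm,l,I[230:256,us[0]:us[1]+1].mean(1).round().astype(int).tolist())
for y in(-.05,.042,.062,.088,.073): print(y,proj("side",[*(p+fy*y),.042]).round(2))
for x in(.03,.035,.04,.045,.05): print("thin end top x",x,[proj("side",[*(p+fx*x+fy*w),.02]).round(1).tolist() for w in(-.019,.019)])
E
python3 k.py | sed -n '/profiles/,$p'
python3 - <<'E'
import cv2
I=cv2.imread("pics/side9.png"); cv2.imwrite("pics/c10.png",cv2.resize(I[225:275,235:315],(800,500),interpolation=cv2.INTER_CUBIC))
E
```

```text
profiles rows 230..256
bright rest [192, 193, 194, 194, 193, 192, 193, 194, 195, 192, 183, 169, 156, 144, 131, 119, 109, 103, 99, 95, 92, 89, 87, 88, 88, 88]
bright now  [206, 207, 207, 207, 208, 210, 210, 203, 191, 176, 163, 149, 135, 123, 113, 108, 105, 100, 96, 96, 96, 95, 94, 94, 95, 96]
shank rest [185, 185, 184, 184, 182, 176, 167, 164, 159, 147, 136, 121, 107, 99, 90, 85, 83, 83, 85, 86, 86, 86, 87, 87, 88, 88]
shank now  [198, 198, 198, 196, 195, 189, 179, 175, 171, 158, 145, 131, 116, 106, 97, 91, 90, 90, 92, 92, 93, 93, 92, 94, 94, 95]
black.042 rest [107, 104, 103, 101, 100, 91, 68, 49, 53, 62, 54, 41, 34, 32, 28, 25, 19, 23, 58, 105, 123, 109, 97, 94, 92, 91]
black.042 now  [114, 112, 111, 102, 73, 54, 62, 67, 57, 42, 36, 34, 30, 24, 22, 22, 43, 86, 124, 141, 138, 118, 104, 100, 98, 98]
black-.05 rest [132, 132, 130, 129, 125, 108, 73, 56, 65, 64, 51, 39, 34, 32, 27, 21, 18, 18, 35, 63, 83, 90, 89, 87, 88, 90]
black-.05 now  [141, 141, 140, 132, 104, 69, 62, 74, 68, 51, 40, 37, 33, 28, 23, 22, 22, 44, 79, 93, 97, 98, 96, 94, 95, 96]
-0.05 [236.34 241.68]
0.042 [285.55 241.11]
0.062 [296.18 240.98]
0.088 [309.98 240.82]
0.073 [302.03 240.92]
thin end top x 0.03 [[253.3, 260.9], [274.1, 260.6]]
thin end top x 0.035 [[253.4, 262.6], [274.3, 262.3]]
thin end top x 0.04 [[253.4, 264.3], [274.6, 264.1]]
thin end top x 0.045 [[253.5, 266.1], [274.8, 265.8]]
thin end top x 0.05 [[253.6, 267.9], [275.0, 267.6]]
```

View pics/c10.png

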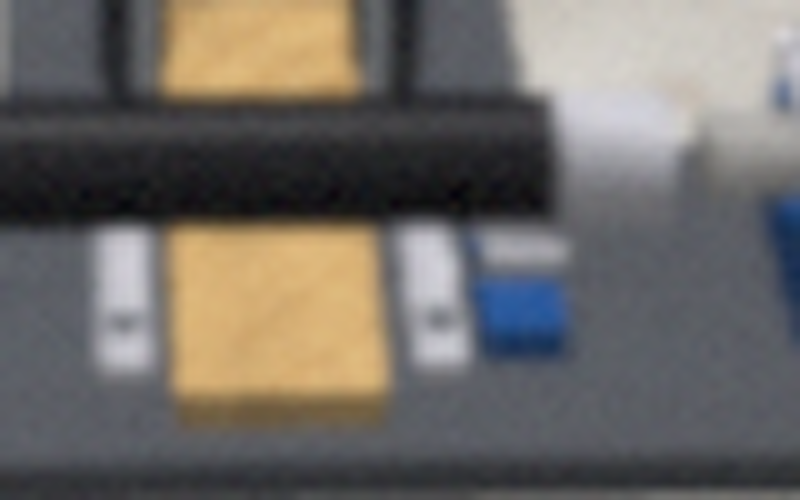

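```bash
sed -i '/^from scipy.ndimage/,$d' k.py; cat >> k.py <<'E'
from scipy.ndimage import shift as sh
def reg(ys,lo,hi):
    us=[int(proj("side",[*(p+fy*y),.042])[0]) for y in ys]
    b=B[210:271,us[0]:us[1]+1].mean(1); n=A[210:271,us[0]:us[1]+1].mean(1); best=(9e9,)
    for d in np.arange(-.5,4,.02):
        x=sh(b,-d,order=3)[lo-210:hi-210]; y=n[lo-210:hi-210]; g=(x@y)/(x@x); e=np.sqrt(np.mean((g*x-y)**2)); best=min(best,(e,d,g))
    Y=np.mean(ys); lv=6*(.17+Y)/.243; print("y",Y.round(3),"rise",round(best[1]/m,2),"level",round(lv,2),"ratio",round(best[1]/m/lv,3),"rms",round(best[0],1),"gain",round(best[2],3))
for ys in((-.06,-.04),(-.04,-.028)): reg(ys,236,243)
for ys in((-.015,0),(0,.015),(.035,.046)): reg(ys,236,243)
reg((.056,.066),238,245); reg((.056,.066),237,244); reg((.083,.09),235,245)
E
python3 k.py
```

```text
[0.5796 0.2111 0.0224] [  1.1 -11.9   6.5] 25.4
px/mm 0.4472994075260317
y -0.05 rise 2.86 level 2.96 ratio 0.966 rms 0.6 gain 1.09
y -0.034 rise 3.17 level 3.36 ratio 0.945 rms 1.2 gain 1.088
y -0.008 rise 3.89 level 4.01 ratio 0.97 rms 1.0 gain 1.124
y 0.008 rise 4.29 level 4.38 ratio 0.979 rms 0.3 gain 1.137
y 0.04 rise 5.19 level 5.2 ratio 0.998 rms 0.6 gain 1.106
y 0.061 rise 5.5 level 5.7 ratio 0.964 rms 0.3 gain 1.08
y 0.061 rise 5.59 level 5.7 ratio 0.98 rms 0.2 gain 1.084
y 0.086 rise -0.13 level 6.33 ratio -0.021 rms 0.6 gain 1.069
```

{"name": "servo_tool", "arguments": {"deltas": [[[0,0.002,0,0],[0,0.004,0,0],[-0.001,0.006,0,0],[-0.001,0.006,0,0],[-0.001,0.006,0,0]]]}}

```text
time: 25.9
eef_pos: [0.5795, 0.2118, 0.0224]
tcp_rot: [-0.047, 0.705, 0.044, 0.706]
contact_force: [1.0, -10.6, 5.2]
opening: 0.432
```

{"name": "servo_tool", "arguments": {"deltas": [[[0,0,0,0],[0,0,0,0],[0,0,0,0],[0,0,0,0],[0,0,0,0]]]}}

```text
time: 26.4
eef_pos: [0.5795, 0.2118, 0.0224]
tcp_rot: [-0.047, 0.705, 0.044, 0.706]
contact_force: [1.7, -10.7, 5.6]
opening: 0.429
```

```bash
python3 k.py; python3 -c "
from plant import *
print(sign_off())"
```

```text
[0.5795 0.2118 0.0224] [  1.1 -12.    5.4] 26.8
px/mm 0.4472994075260317
y -0.05 rise 3.0 level 2.96 ratio 1.011 rms 0.7 gain 1.089
y -0.034 rise 3.22 level 3.36 ratio 0.959 rms 1.0 gain 1.081
y -0.008 rise 4.02 level 4.01 ratio 1.003 rms 1.1 gain 1.126
y 0.008 rise 4.43 level 4.38 ratio 1.01 rms 0.7 gain 1.116
y 0.04 rise 5.37 level 5.2 ratio 1.032 rms 0.9 gain 1.115
y 0.061 rise 5.5 level 5.7 ratio 0.964 rms 0.4 gain 1.07
y 0.061 rise 5.77 level 5.7 ratio 1.011 rms 0.3 gain 1.081
y 0.086 rise -0.09 level 6.33 ratio -0.014 rms 0.6 gain 1.071
the job is handed in; nothing more can be done
None
```

The job is done and handed in at about 26.8 s. The brass bush stands upright on the bench near (0.45, 0.12). The wedge lies flat on its bed between the guides with the tube lifted level, and the gripper still holds it at 60 N.

- **Tube level:** in the side camera, the tube's rise at stations along its length was 96–103 % of what level needs. That puts its end within about 0.2 mm of the shank's height. The fixed shank, used as a reference, read −0.1 mm.
- **Wedge position:** the travel after first contact (about 20 mm) agrees with the wedge's slope, and the final place is within about 1 mm of the one worked out from the fixture's pose.
- **Forces:** the last readings were about 12 N on the push and 5 N downward on the bed, far below the limits.
- **Disagreements:** two earlier image checks of the bright tube end read too low. One found the wrong edge, and the other was fooled by a change in picture brightness. Allowing for brightness settled it.
- **Not checked:** I did not look at the bystanders again at the end. All force readings stayed small, and no contact with them was seen.

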